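Hold a model stand home against the jig's spring plunger

ROBOT

A 6-joint arm with a two-finger parallel gripper is mounted at the origin on the work surface. World frame = base frame: x ahead of the robot, y to its left, z up, the work surface at z = 0. Lengths are in m, angles in degrees, forces in N, time in s.
With the tool pointing down it reaches from about 0.35 to 0.875 m from the base axis. Payload 4.2 kg.
Tool frame: the origin (TCP) lies midway between the tips of the shut fingers; the grasp point (between the pads) lies 19 mm behind it; z points along the fingers, y is the direction in which the jaws open and shut (so a half turn about z gives the same grasp; the last joint's range is limited). The gripper opens to 87 mm and grips with 3 to 60 N. Pads are 19 mm wide; open, the fingers measure 117 mm over their backs; the gripper's body (75 mm by 190 mm) begins 51 mm behind the grasp point.
Start: joints at [-54.167, 22.042, 0.453, 0, -68.411, -14.817], TCP at [0.224, -0.583, 0.223] pointing down, gripper open.
Joint ranges: [-179.83, 179.83], [-69.29, 118.12], [-61.27, 80.66], [-181.25, 117.63], [-171.15, -9.14], [-177.46, 177.46]. Speed limits (degrees/s): [159.86, 159.86, 180, 180, 180, 180].

INTERFACE

Orientations are given as a 3x3 rotation matrix whose columns are the frame's x, y, z axes.
In Python, from station import r gives the robot as it stands.
- The arm moves only by the tool play_rows, never from a script. Its argument "commands" is a list that holds one entry, the list of rows, each a list of 7 numbers: the shift along the world's x, y, z in m, then the turn, a rotation vector about the world's x, y, z in rad, then the closure, from 0 (fully open) to 1 (shut). A call has 1 to 5 rows; each row is the pose to reach, as a shift and turn from the pose commanded when the call began; what a row does not reach only later rows make up. A row lasts 1/10 s, in which the tool goes at most 50 mm and 8.59 degrees, less where a joint would pass 70% of its speed; a pose out of reach is approached as far as the arm can. A call with a gripper value outside its range is refused whole. The fingers move at their own pace and stop on an object; the grip force is fixed at half the most. Time passes only in rows, so rows that repeat a pose let the fingers close. It gives the time, the measured TCP pose, the force and the opening at its end, in the units of the state.
- r.sense(): the state, without advancing time (a new reading comes with each control period).
- r.capture(name): name is "scene" or "side" or "wrist"; returns a dict with "image" (420x560x3 uint8, red, green, blue), "range_z" (420x560 float32, m along the optical axis (not along the pixel's ray), 0 where there is no reading), "intrinsics" (3x3 intrinsics, pixels), "extrinsics" (4x4, takes a point from camera to world coordinates); the wrist camera has in their place "mount" (4x4, takes a point from camera to tool coordinates, whose origin is the TCP and whose axes are the flange's). Camera axes: x right, y up, looking along -z (the intrinsics and any distortion apply to the point x, -y, -z); pixel columns grow to the right and rows downward; lengths in m; the calibration is good to about 2 mm. A picture is of the moment at which its call begins: read the wrist's pose just before it.
- r.finish_job(): hands the job in, once; it reports no verdict.
The state is a dict: "time_s": time; "joints": joint angles; "joint_velocities": joint speeds; "effort": joint torques, N m; "tcp_pos": TCP position; "ee_rot": TCP orientation; "wrist_force": force on the tool from outside, world axes, zero at the start; "moment": the same for the moment, N m; "gripper_width": opening from 0.0 (shut) to 1.0 (fully open).
Only numpy, scipy, OpenCV 4.12 (cv2) and the standard library are available. Lean on these libraries where they do the work, as an engineer would, in place of code of your own. Each camera call takes 0.05 s, during which the arm holds its last target. There are 200 camera calls.

TASK

Pick up the wooden display stand (the piece with a cradle upright and an end board) and set it down flat on the jig's bed between the two rails, its end board facing the spring plunger but not yet pushing it in. Then slide it along the bed against the plunger until the end board sits square and firm against the metal stop, and keep pressing it there for at least two seconds: the program finishes while the robot is still holding it, so do not let go. Leave the spare block, the bottle and the tape ring where they are.

Things in the scene. Friction and masses are not known exactly. Their poses are not given: they have to be found in the camera images.
- stand_mid (a point): Loose wooden stand, 120 g: base 90 (x) x 60 (y) x 20 mm; on it a notched upright 36 (x) x 24 (y), 55 mm high in all. A 12 mm thick end board, full width, 46 mm high in all, has its outer face 67 mm ahead (+x) of the upright's axis; heel 23 mm behind. This point: on that axis, 27.5 mm above the underside; z up. Starts on the table, x within 0.6 rad of world x. Grip the upright's 24 mm sides.
- stand: The same stand as a whole; origin at the centre of its base's underside (22 mm towards the end board from the upright's axis), axes as for stand_mid.
- stand_toe (a point): Point on the same stand: middle of the end board's outer face, at its lower edge; 67 mm along +x of and 27.5 mm below stand_mid.
- jig_stop (a point): Fixed jig, place varies, yaw within 0.35 rad: point on the bed's top (15 mm above the table), centre line, at the metal stop's face. x is the push direction along the bed (away from the robot), z up. Bed: 180 mm before to 60 mm beyond this point, 110 wide. Rails 12 mm high on it, from 180 mm before up to the stop, inner faces 70 mm apart (5 mm room each side of the base).
- stop: The jig's hard stop: two aluminium cheeks, 42 mm high above the bed, left and right of the plunger, their faces at jig_stop. Origin at the middle of the jig, on the table, 50 mm before jig_stop; axes as jig_stop.
- plunger (a joint): Sprung round-nosed steel pin, 14 mm across, 32 mm above the bed, between the stop's cheeks. Value: m pushed in; 0 when free, its nose then 20 mm out from the stop's face towards the robot; 0.020 when the part meets the stop. It pushes back with 5 N at first, rising 250 N/m to 10 N at the stop, and throws the part back if it is let go.
- blank: Spare plain block of the same pale wood, 90 x 60 x 20 mm, no upright; leave alone. Origin at the centre of its underside.
- spray: Small clear bottle with a white cap, 44 mm across, 120 mm tall, standing; leave alone. Origin at the centre of its underside.
- tape: White tape ring lying flat, 90 mm outside, 60 mm inside, 24 mm high; leave alone. Origin at the centre of its underside.

How it is judged:
By the outcome, as a careful person would: the job done as asked, in the order asked, and still so for the second after the job is handed in, while the arm keeps its last pose, push and grip.
It also fails if it takes over 58 s, if anything falls off the work surface, if the arm or the gripper's body presses on something with over 40 N, if the wrist force passes 120 N, or if a joint passes its speed limit or range.

## Working session

There is one attempt and no reset: what is moved stays moved. The work goes in short steps, Python scripts to look and compute and a tool call to move; the robot and the scene stay as the last step left them, time stands still between calls to the robot, and variables do not carry over. Pictures are saved under pics/ and viewed, about 8 in all and at most 12, crops included, and the job is handed in when it is done.

Besides the shell and the picture viewer there is one more tool, called after "Emit:" by a JSON object that holds its "method" and its "body". play_rows: Moves the arm, as the interface text tells. Its arguments: {"type":"object","properties":{"commands":{"type":"array","items":{"type":"array","items":{"type":"array","items":{"type":"number"}}}}},"required":["commands"]}

```bash
ls; mkdir -p pics
cat > h.py <<'E'
from station import r
import numpy as np, cv2
np.set_printoptions(precision=4,suppress=True)
def cap(n):
    s=r.sense(); c=r.capture(n)
    if n=="wrist":
        T=np.eye(4);T[:3,:3]=np.array(s["ee_rot"]);T[:3,3]=s["tcp_pos"]
        E=T@np.array(c["mount"])
    else: E=np.array(c["extrinsics"])
    return c["image"],np.array(c["range_z"]),np.array(c["intrinsics"]),E
def cloud(d,K,E):
    v,u=np.mgrid[:d.shape[0],:d.shape[1]]
    P=np.stack([(u-K[0,2])/K[0,0]*d,-(v-K[1,2])/K[1,1]*d,-d],-1)
    return P@E[:3,:3].T+E[:3,3]
def ray(u,v,K,E,z):
    d=E[:3,:3]@np.array([(u-K[0,2])/K[0,0],-(v-K[1,2])/K[1,1],-1]);o=E[:3,3]
    return o+d*(z-o[2])/d[2]
E
python3 - <<'E'
from h import *
for n in("scene","side"):
    im,d,K,E=cap(n); cv2.imwrite(f"pics/{n}0.png",im[:,:,::-1]); print(K,E); np.savez(f"{n}0.npz",im=im,d=d,K=K,E=E)
print(r.sense())
E
```

```text
pics
[[489.136    0.     287.8784]
 [  0.     489.136  210.917 ]
 [  0.       0.       1.    ]] [[ 0.5319 -0.7032  0.4718  1.3095]
 [ 0.8468  0.4444 -0.2923 -0.4034]
 [-0.0041  0.555   0.8319  1.2363]
 [ 0.      0.      0.      1.    ]]
[[471.1993   0.     275.9293]
 [  0.     471.1993 210.6355]
 [  0.       0.       1.    ]] [[-0.7219  0.5263 -0.4493  0.1151]
 [-0.6919 -0.5473  0.4709  0.5308]
 [ 0.0019  0.6508  0.7592  0.9489]
 [ 0.      0.      0.      1.    ]]
{'time_s': 0.1, 'joints': array([-54.168 ,  22.0867,   0.3876,  -0.0238, -68.4139, -14.8169]), 'joint_velocities': array([-0.0005, -0.1523,  0.1081,  0.104 ,  0.0675,  0.01  ]), 'effort': array([ -0.0007, -39.1689,  18.7935,   4.232 ,   0.0135,  -0.0001]), 'tcp_pos': array([ 0.2239, -0.5829,  0.2216]), 'ee_rot': array([[-0.9335, -0.3585, -0.0008],
       [-0.3585,  0.9335,  0.0018],
       [ 0.0001,  0.002 , -1.    ]]), 'wrist_force': array([-0.0653, -0.663 , -0.7405]), 'moment': array([0.0314, 0.0236, 0.0034]), 'gripper_width': 1.0012675523753403}
```

View pics/scene0.png

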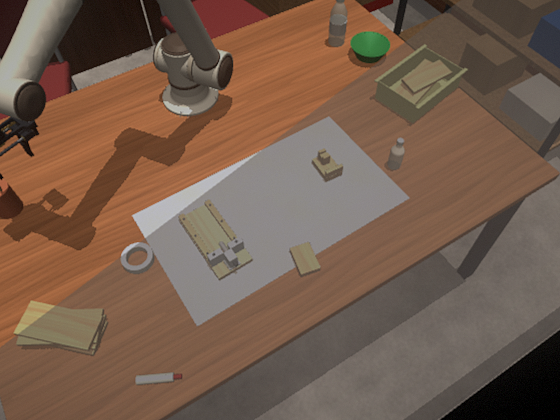

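View pics/side0.png

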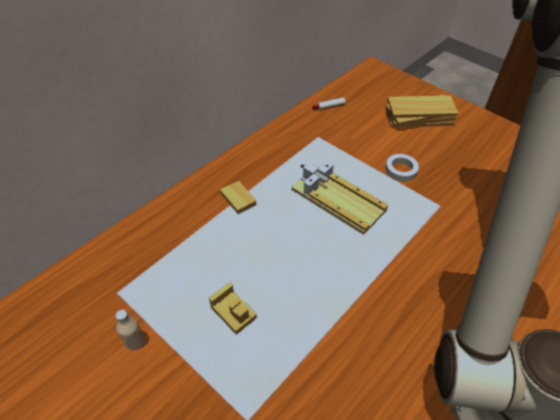

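The scene view shows the stand at about (327,164), the jig at (215,240) with its stop at (232,255), the blank at (305,258), the bottle at (397,153) and the tape at (137,257). In the side view the stand is at (232,307), with its end board upper left at (220,297) and its upright at (240,312). The jig there is at (340,195).

Run:
```python
from h import *
for n,bs,bj in(("scene",(305,145,350,185),(165,190,260,285)),("side",(200,275,265,340),(280,150,395,235))):
    f=np.load(n+"0.npz");P=cloud(f["d"],f["K"],f["E"]);hsv=cv2.cvtColor(f["im"],cv2.COLOR_RGB2HSV)
    for nm,b in(("stand",bs),("jig",bj)):
        s=np.s_[b[1]:b[3],b[0]:b[2]];Q=P[s];H=hsv[s]
        print(n,nm,"tablez",np.median(Q[...,2]))
        wood=(H[...,1]>80)
        W=Q[wood]
        for lo,hi in((.005,.018),(.016,.024),(.024,.034),(.04,.05),(.051,.06),(.05,.07)):
            S=Q[(Q[...,2]>lo)&(Q[...,2]<hi)]
            if len(S)>8: print(lo,hi,len(S),cv2.minAreaRect(S[:,:2].astype(np.float32)),S.mean(0))
```

```text
scene stand tablez 1.2362845393535913
scene jig tablez 1.2362845393535913
0.005 0.018 107 ((0.389978289604187, -0.23112976551055908), (0.08049121499061584, 0.15655463933944702), 13.05647087097168) [ 0.4012 -0.2316  0.0065]
side stand tablez 0.0014339184748718425
0.005 0.018 243 ((0.5509788393974304, 0.21949821710586548), (0.1485966295003891, 0.15825021266937256), 43.211585998535156) [0.5273 0.2343 0.0135]
0.016 0.024 620 ((0.5360885262489319, 0.22636012732982635), (0.06048068776726723, 0.08679657429456711), 87.06568145751953) [0.5356 0.2303 0.0197]
0.024 0.034 103 ((0.5381954312324524, 0.23291245102882385), (0.05862012505531311, 0.08040665090084076), 78.00790405273438) [0.5478 0.2302 0.029 ]
0.04 0.05 258 ((0.540854811668396, 0.22729434072971344), (0.06036676466464996, 0.08649137616157532), 84.97071838378906) [0.5515 0.2267 0.0456]
0.051 0.06 110 ((0.5169430375099182, 0.2276718020439148), (0.024270690977573395, 0.0372600294649601), 87.93939971923828) [0.5162 0.228  0.0545]
0.05 0.07 119 ((0.5376089215278625, 0.23067155480384827), (0.08231130987405777, 0.02833240106701851), 8.12499809
[... 266 characters left out ...]
264863967896), (0.23913633823394775, 0.28959953784942627), 2.7668631076812744) [ 0.5609 -0.2177  0.0192]
0.024 0.034 815 ((0.5387325882911682, -0.2461961805820465), (0.2939210534095764, 0.22025683522224426), 61.788658142089844) [ 0.5588 -0.2077  0.0267]
0.04 0.05 116 ((0.6554524898529053, -0.18878678977489471), (0.08813642710447311, 0.08416907489299774), 38.247901916503906) [ 0.6548 -0.1886  0.0459]
0.051 0.06 300 ((0.6542655825614929, -0.19627049565315247), (0.08411126583814621, 0.09012757241725922), 45.984466552734375) [ 0.6577 -0.1945  0.0559]
0.05 0.07 380 ((0.6541461944580078, -0.19639410078525543), (0.08445515483617783, 0.09012757241725922), 45.98447036743164) [ 0.6611 -0.1945  0.0566]
```

Run:
```python
from h import *
f=np.load("side0.npz");P=cloud(f["d"],f["K"],f["E"]);hsv=cv2.cvtColor(f["im"],cv2.COLOR_RGB2HSV)
s=np.s_[160:235,285:395];Q=P[s];H=hsv[s]
m=((H[...,1]>90)&(H[...,0]<35)&(Q[...,2]>.008)&(Q[...,2]<.035)&(np.abs(Q[...,0]-.56)<.2)&(np.abs(Q[...,1]+.22)<.14)).astype(np.uint8)
k,l,st,c=cv2.connectedComponentsWithStats(m);i=1+st[1:,4].argmax();W=Q[l==i]
print(len(W),cv2.minAreaRect(W[:,:2].astype(np.float32)))
print(cv2.minAreaRect(W[W[:,2]>.023][:,:2].astype(np.float32)),W.mean(0))
im,d,K,E=cap("wrist");print(K);c=r.capture("wrist");print(c["mount"])
```

```text
1992 ((0.5591345429420471, -0.2001493275165558), (0.19143609702587128, 0.11087171733379364), 2.8473687171936035)
((0.5533349514007568, -0.20166818797588348), (0.1793927550315857, 0.10848085582256317), 2.807342529296875) [ 0.5476 -0.2002  0.0194]
[[347.0498   0.     279.5168]
 [  0.     347.0498 221.3286]
 [  0.       0.       1.    ]]
[[ 0.0013  0.9533  0.302   0.0826]
 [ 1.     -0.0013 -0.0002  0.001 ]
 [ 0.0002  0.302  -0.9533 -0.1619]
 [ 0.      0.      0.      1.    ]]
```

Emit:
{"method": "play_rows", "body": {"commands": [[[0.015, 0.045, 0, 0, 0, -0.1, 0], [0.03, 0.09, 0, 0, 0, -0.2, 0], [0.045, 0.135, 0, 0, 0, -0.3, 0], [0.06, 0.18, 0, 0, 0, -0.38, 0], [0.075, 0.22, 0, 0, 0, -0.44, 0]]]}}

```text
time_s: 0.7
tcp_pos: [0.2991, -0.3614, 0.2225]
ee_rot: [[-0.997, 0.076, 0.0], [0.076, 0.997, 0.0], [-0.0, 0.0, -1.0]]
wrist_force: [0.6, -0.9, 0.6]
gripper_width: 0.998
```

Emit:
{"method": "play_rows", "body": {"commands": [[[0.02, 0.04, 0.02, 0, 0, 0, 0], [0.04, 0.08, 0.04, 0, 0, 0, 0], [0.06, 0.12, 0.06, 0, 0, 0, 0], [0.08, 0.15, 0.08, 0, 0, 0, 0], [0.08, 0.15, 0.08, 0, 0, 0, 0]]]}}

```text
time_s: 1.2
tcp_pos: [0.3822, -0.2112, 0.3056]
ee_rot: [[-0.998, 0.067, 0.007], [0.067, 0.998, -0.002], [-0.007, -0.001, -1.0]]
wrist_force: [-0.7, 0.5, -0.1]
gripper_width: 0.998
```

Run:
```python
from h import *
im,d,K,E=cap("wrist");np.savez("w1.npz",im=im,d=d,K=K,E=E);cv2.imwrite("pics/w1.png",im[:,:,::-1])
Q=cloud(d,K,E);print(Q[210,280],(d>0).mean())
J=Q[(abs(Q[...,0]-.58)<.2)&(abs(Q[...,1]+.2)<.075)&(d>0)]
R=J[(J[:,2]>.0235)&(J[:,2]<.031)&(J[:,0]<.64)]
print("rails",len(R),cv2.minAreaRect(R[:,:2].astype(np.float32)))
for sgn in(1,-1):
    q=R[(sgn*(R[:,1]+.2017)>0.02)];p=np.polyfit(q[:,0],q[:,1],1);e=q[:,1]-np.polyval(p,q[:,0]);p=np.polyfit(q[abs(e)<.01][:,0],q[abs(e)<.01][:,1],1);print(sgn,p,np.polyval(p,[.55,.64]),np.degrees(np.arctan(p[0])))
C=J[(J[:,2]>.05)&(J[:,2]<.062)];print("cheeks",len(C),cv2.minAreaRect(C[:,:2].astype(np.float32)),np.percentile(C[:,0],[2,10,50]))
N=J[(J[:,2]>.04)&(J[:,2]<.06)&(J[:,0]<.638)];print("nose",len(N),N.mean(0),N.min(0))
B=J[(J[:,2]>.01)&(J[:,2]<.019)];print("bed z",np.median(B[:,2]))
```

```text
[ 0.4327 -0.213   0.0006] 0.9957142857142857
rails 2033 ((0.5523884892463684, -0.2032361775636673), (0.1787722110748291, 0.10602319240570068), 2.701469659805298)
1 [ 0.0466 -0.1851] [-0.1594 -0.1553] 2.6657373998148275
-1 [ 0.0447 -0.2718] [-0.2472 -0.2432] 2.5606290453181533
cheeks 1158 ((0.6465779542922974, -0.19802549481391907), (0.10680583119392395, 0.04614248499274254), 85.68046569824219) [0.6277 0.6414 0.6513]
nose 106 [ 0.6296 -0.1993  0.0509] [ 0.6227 -0.2061  0.0434]
bed z 0.01477650638018091
```

View pics/w1.png

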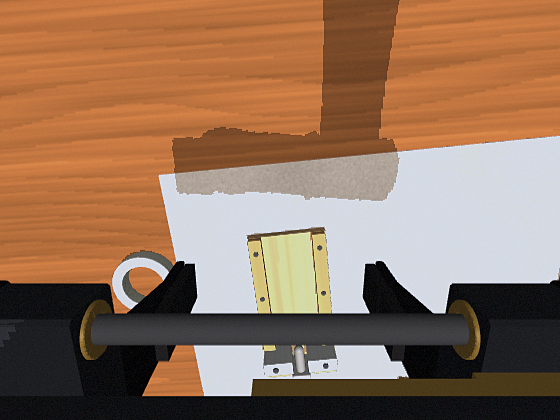

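The jig lies at (245–340, 228–378) in the wrist view, with its open end up, the stop's cheeks at (300,360) and the nose at (298,352). The fits put jig_stop at about (0.642,-0.199) with a yaw of 2.65°. Next I move to just behind the stand for a close look.

Emit:
{"method": "play_rows", "body": {"commands": [[[0.012, 0.045, 0, 0, 0, 0, 0], [0.024, 0.09, 0, 0, 0, 0, 0], [0.036, 0.135, 0, 0, 0, 0, 0], [0.048, 0.18, 0, 0, 0, 0, 0], [0.05, 0.22, 0, 0, 0, 0, 0]]]}}

```text
time_s: 1.75
tcp_pos: [0.4292, 0.0076, 0.3015]
ee_rot: [[-0.997, 0.074, -0.002], [0.074, 0.997, -0.001], [0.002, -0.001, -1.0]]
wrist_force: [0.9, -0.2, -0.3]
gripper_width: 0.998
```

Emit:
{"method": "play_rows", "body": {"commands": [[[0.005, 0.045, 0, 0, 0, 0, 0], [0.01, 0.09, 0, 0, 0, 0, 0], [0.015, 0.135, -0.01, 0, 0, 0, 0], [0.02, 0.18, -0.02, 0, 0, 0, 0], [0.02, 0.22, -0.03, 0, 0, 0, 0]]]}}

```text
time_s: 2.25
tcp_pos: [0.4492, 0.2274, 0.271]
ee_rot: [[-0.997, 0.074, -0.002], [0.074, 0.997, -0.001], [0.001, -0.001, -1.0]]
wrist_force: [0.8, -0.1, -0.8]
gripper_width: 1.001
```

Emit:
{"method": "play_rows", "body": {"commands": [[[0, 0, 0, 0, 0, 0, 0], [0, 0, 0, 0, 0, 0, 0]]]}}

```text
time_s: 2.45
tcp_pos: [0.4489, 0.226, 0.271]
ee_rot: [[-0.997, 0.073, -0.003], [0.073, 0.997, -0.003], [0.002, -0.003, -1.0]]
wrist_force: [-0.5, 0.3, 0.2]
gripper_width: 1.002
```

Run:
```python
from h import *
im,d,K,E=cap("wrist");cv2.imwrite("pics/w2.png",im[:,:,::-1])
Q=cloud(d,K,E)
J=Q[(abs(Q[...,0]-.54)<.08)&(abs(Q[...,1]-.228)<.06)&(d>0)]
for lo,hi in((.016,.024),(.042,.049),(.05,.058)):
    S=J[(J[:,2]>lo)&(J[:,2]<hi)];
    if len(S)>5: print(lo,len(S),cv2.minAreaRect(S[:,:2].astype(np.float32)),S.mean(0))
```

```text
0.016 2012 ((0.5328792333602905, 0.22596603631973267), (0.06008446589112282, 0.07972743362188339), 87.0015640258789) [0.5343 0.226  0.0198]
0.042 716 ((0.5402745008468628, 0.22635798156261444), (0.05892755463719368, 0.08521819859743118), 85.92355346679688) [0.555  0.2252 0.0459]
0.05 384 ((0.516398012638092, 0.22682125866413116), (0.02382402867078781, 0.036784734576940536), 87.33908081054688) [0.5157 0.2269 0.0545]
```

View pics/w2.png

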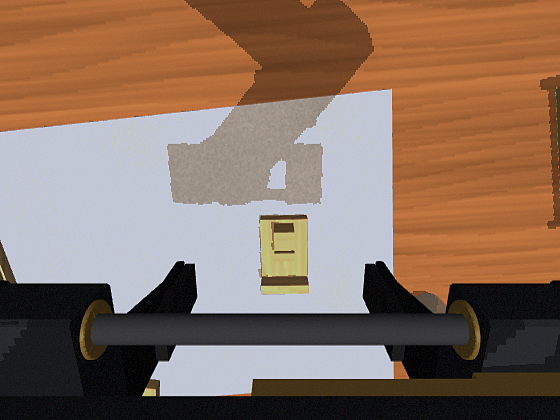

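The wrist view shows the upright at (284,237) and the end board at (285,285), and the stand is clear of the fingers. I'll align with it and descend.

Emit:
{"method": "play_rows", "body": {"commands": [[[0.04, 0, -0.02, 0, 0, 0.02, 0], [0.067, 0.001, -0.05, 0, 0, 0.02, 0], [0.067, 0.001, -0.09, 0, 0, 0.02, 0], [0.067, 0.001, -0.13, 0, 0, 0.02, 0], [0.067, 0.001, -0.165, 0, 0, 0.02, 0]]]}}

```text
time_s: 3.0
tcp_pos: [0.5162, 0.2252, 0.1061]
ee_rot: [[-0.998, 0.056, -0.001], [0.056, 0.998, -0.0], [0.001, -0.0, -1.0]]
wrist_force: [1.0, -1.0, 0.5]
gripper_width: 1.0
```

Emit:
{"method": "play_rows", "body": {"commands": [[[0, 0, -0.025, 0, 0, 0, 0], [0, 0, -0.05, 0, 0, 0, 0], [0, 0, -0.07, 0, 0, 0, 0], [0, 0, -0.08, 0, 0, 0, 0], [0, 0, -0.08, 0, 0, 0, 0]]]}}

```text
time_s: 3.5
tcp_pos: [0.5158, 0.2259, 0.0267]
ee_rot: [[-0.998, 0.055, -0.002], [0.055, 0.998, -0.002], [0.002, -0.002, -1.0]]
wrist_force: [0.1, -0.3, -0.3]
gripper_width: 1.001
```

Emit:
{"method": "play_rows", "body": {"commands": [[[0, 0, 0, 0, 0, 0, 0], [0, 0, 0, 0, 0, 0, 0]]]}}

```text
time_s: 3.7
tcp_pos: [0.5171, 0.2279, 0.029]
ee_rot: [[-0.999, 0.053, 0.002], [0.053, 0.999, 0.002], [-0.002, 0.002, -1.0]]
wrist_force: [0.2, -0.7, 0.4]
gripper_width: 1.002
```

Emit:
{"method": "play_rows", "body": {"commands": [[[0, 0, 0, 0, 0, 0, 0.4], [0, 0, 0, 0, 0, 0, 0.6], [0, 0, 0, 0, 0, 0, 0.8], [0, 0, 0, 0, 0, 0, 1], [0, 0, 0, 0, 0, 0, 1]]]}}

```text
time_s: 4.2
tcp_pos: [0.5161, 0.2277, 0.0276]
ee_rot: [[-0.999, 0.053, 0.0], [0.053, 0.999, 0.0], [-0.0, 0.0, -1.0]]
wrist_force: [0.4, -0.4, -0.3]
gripper_width: 0.632
```

Emit:
{"method": "play_rows", "body": {"commands": [[[0, 0, 0, 0, 0, 0, 1], [0, 0, 0, 0, 0, 0, 1], [0, 0, 0, 0, 0, 0, 1], [0, 0, 0, 0, 0, 0, 1], [0, 0, 0, 0, 0, 0, 1]]]}}

```text
time_s: 4.7
tcp_pos: [0.516, 0.2275, 0.0275]
ee_rot: [[-0.999, 0.053, -0.0], [0.053, 0.999, -0.0], [0.0, -0.0, -1.0]]
wrist_force: [-0.4, -0.8, 0.5]
gripper_width: 0.274
```

The opening is 24 mm, so the upright is gripped. I lift it a little and wait.

Emit:
{"method": "play_rows", "body": {"commands": [[[0, 0, 0, 0, 0, 0, 1], [0, 0, 0, 0, 0, 0, 1], [0, 0, 0, 0, 0, 0, 1], [0, 0, 0.01, 0, 0, 0, 1], [0, 0, 0.03, 0, 0, 0, 1]]]}}

```text
time_s: 5.2
tcp_pos: [0.5151, 0.2269, 0.0567]
ee_rot: [[-0.999, 0.053, -0.003], [0.053, 0.999, -0.002], [0.003, -0.002, -1.0]]
wrist_force: [-0.6, 0.5, -1.4]
gripper_width: 0.275
```

Emit:
{"method": "play_rows", "body": {"commands": [[[0, 0, 0.03, 0, 0, 0, 1], [0, 0, 0.06, 0, 0, 0, 1], [0, 0, 0.09, 0, 0, 0, 1], [0, 0, 0.1, 0, 0, 0, 1], [0, 0, 0.1, 0, 0, 0, 1]]]}}

```text
time_s: 5.7
tcp_pos: [0.5167, 0.2282, 0.1592]
ee_rot: [[-0.999, 0.053, 0.003], [0.053, 0.999, 0.003], [-0.003, 0.003, -1.0]]
wrist_force: [0.4, 0.6, -1.6]
gripper_width: 0.269
```

Emit:
{"method": "play_rows", "body": {"commands": [[[0, 0, 0, 0, 0, 0, 1], [0, 0, 0, 0, 0, 0, 1]]]}}

```text
time_s: 5.9
tcp_pos: [0.5151, 0.227, 0.1556]
ee_rot: [[-0.999, 0.053, -0.003], [0.054, 0.999, -0.002], [0.003, -0.002, -1.0]]
wrist_force: [-0.3, 0.2, -2.1]
gripper_width: 0.275
```

Run:
```python
from h import *
im,d,K,E=cap("side");cv2.imwrite("pics/s3.png",cv2.resize(im[150:360,130:410,::-1],(800,600)))
s=r.sense();print(s["tcp_pos"],s["gripper_width"],s["ee_rot"])
Q=cloud(d,K,E);t=s["tcp_pos"]
hsv=cv2.cvtColor(im,cv2.COLOR_RGB2HSV)
J=Q[(abs(Q[...,0]-.54)<.08)&(abs(Q[...,1]-.228)<.045)&(d>0)&(hsv[...,1]>90)&(Q[...,2]>.07)]
print(len(J)); h=np.histogram(J[:,2],bins=np.arange(.07,.17,.005));print(h)
for lo,hi in((-.016,-.003),(.010,.024)):
    S=J[(J[:,2]-t[2]>lo)&(J[:,2]-t[2]<hi)]
    if len(S)>9: print(cv2.minAreaRect(S[:,:2].astype(np.float32)),np.median(S,0))
```

```text
[0.5153 0.227  0.1557] 0.2734045695151756 [[-0.9986  0.0534 -0.003 ]
 [ 0.0534  0.9986 -0.0021]
 [ 0.0029 -0.0022 -1.    ]]
1422
(array([  0,   0,   0,   0,   0,   0,   0,   0,   0,   0,   0,   1,  21,
        35,  31, 121,  29,  22,  12]), array([0.07 , 0.075, 0.08 , 0.085, 0.09 , 0.095, 0.1  , 0.105, 0.11 ,
       0.115, 0.12 , 0.125, 0.13 , 0.135, 0.14 , 0.145, 0.15 , 0.155,
       0.16 , 0.165]))
((0.4988960325717926, 0.22964124381542206), (0.016670525074005127, 0.05845445767045021), 0.6816038489341736) [0.4959 0.227  0.1477]
((0.49807101488113403, 0.2302137315273285), (0.02328352816402912, 0.004262351430952549), 79.88687133789062) [0.4984 0.2323 0.1715]
```

View pics/s3.png

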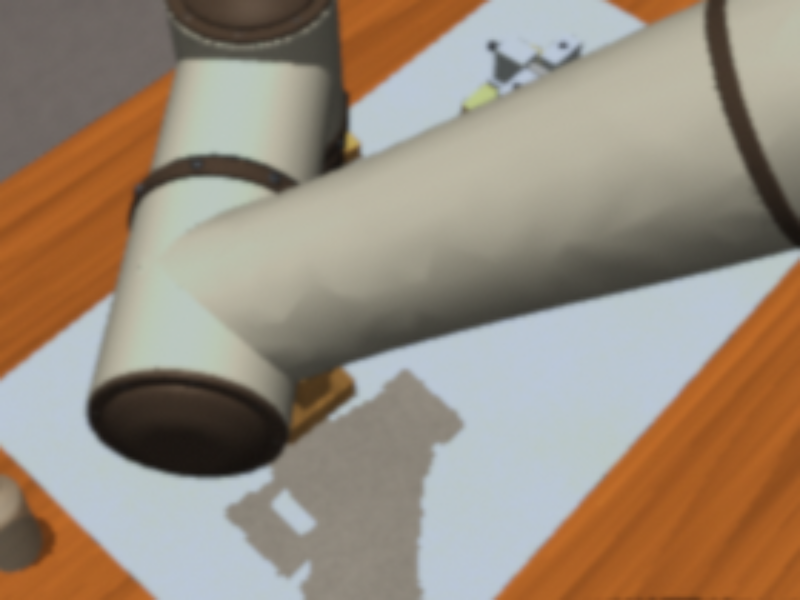

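The arm hides most of this view, but the stand's corner at (325,390) hangs level under the gripper, and its heel is at the expected place. I carry it over the jig.

Emit:
{"method": "play_rows", "body": {"commands": [[[0, -0.03, 0, 0, 0, 0.02, 1], [0, -0.075, 0, 0, 0, 0.05, 1], [0, -0.12, 0, 0, 0, 0.08, 1], [0, -0.165, 0, 0, 0, 0.1, 1], [0.005, -0.21, 0, 0, 0, 0.1, 1]]]}}

```text
time_s: 6.45
tcp_pos: [0.52, 0.0159, 0.1565]
ee_rot: [[-0.999, -0.048, -0.002], [-0.048, 0.999, -0.001], [0.002, -0.001, -1.0]]
wrist_force: [0.2, 0.5, -1.5]
gripper_width: 0.274
```

Emit:
{"method": "play_rows", "body": {"commands": [[[0, -0.045, 0, 0, 0, 0, 1], [0, -0.09, 0, 0, 0, 0, 1], [0.006, -0.135, 0, 0, 0, 0, 1], [0.006, -0.18, 0, 0, 0, 0, 1], [0.006, -0.222, -0.01, 0, 0, 0, 1]]]}}

```text
time_s: 6.95
tcp_pos: [0.5276, -0.2066, 0.1475]
ee_rot: [[-0.999, -0.047, 0.001], [-0.047, 0.999, -0.001], [-0.001, -0.001, -1.0]]
wrist_force: [1.6, 0.4, -0.7]
gripper_width: 0.269
```

Emit:
{"method": "play_rows", "body": {"commands": [[[0, 0, -0.02, 0, 0, 0, 1], [0, 0, -0.04, 0, 0, 0, 1], [0, 0, -0.05, 0, 0, 0, 1], [0, 0, -0.05, 0, 0, 0, 1], [0, 0, -0.05, 0, 0, 0, 1]]]}}

```text
time_s: 7.45
tcp_pos: [0.5276, -0.2042, 0.0977]
ee_rot: [[-0.999, -0.048, 0.0], [-0.048, 0.999, -0.0], [0.0, -0.0, -1.0]]
wrist_force: [0.7, -0.0, -0.7]
gripper_width: 0.266
```

```bash
cat > chk.py <<'E'
from h import *
import sys
im,d,K,E=cap("wrist");cv2.imwrite(f"pics/{sys.argv[1]}.png",im[:,:,::-1])
im2,d2,K2,E2=cap("side");cv2.imwrite(f"pics/{sys.argv[1]}s.png",cv2.resize(im2[120:270,230:430,::-1],(800,600)))
ss=[r.sense()]; s=ss[0];print(s["time_s"],s["tcp_pos"],s["gripper_width"],s["wrist_force"]);print(s["ee_rot"])
y=np.radians(2.65);X=np.array([np.cos(y),np.sin(y)]);o=np.array([.642,-.199])
rel=s["tcp_pos"][:2]-o;print("tcp in jig",rel@X,rel@[-X[1],X[0]],"yaw",np.degrees(np.arctan2(-s["ee_rot"][0][1],s["ee_rot"][1][1])))
Q=cloud(d,K,E)
hsv=cv2.cvtColor(im,cv2.COLOR_RGB2HSV)
q=Q[...,:2]-o;a=q@X;b=q@np.array([-X[1],X[0]]);z=Q[...,2];zt=s["tcp_pos"][2]
rail=(z>.0235)&(z<.031)&(a<-.02)&(a>-.19)&(abs(abs(b)-.042)<.016)
for sg in(1,-1):
    m=rail&(b*sg>0);print("rail",sg,m.sum(),"b",np.percentile(b[m],[2,50,98]) if m.sum()>20 else "")
m=(abs(z-(zt-.0075))<.004)&(abs(b)<.05)&(abs(a-rel@X)<.06)&(hsv[...,1]>70)&(hsv[...,2]>70)
if m.sum()>20: print("base top",m.sum(),"a",np.percentile(a[m],[2,98]),"b",np.percentile(b[m],[2,50,98]),"z",np.median(z[m]),cv2.minAreaRect(Q[m][:,:2].astype(np.float32)))
E
python3 chk.py c1
```

```text
7.55 [ 0.528  -0.2042  0.0986] 0.27398834903792146 [-0.2426  0.9481 -0.1386]
[[-0.9989 -0.0477  0.0019]
 [-0.0477  0.9989 -0.0005]
 [-0.0019 -0.0006 -1.    ]]
tcp in jig -0.11407859130300382 7.856029820692945e-05 yaw 2.7343825470920438
rail 1 3093 b [0.0349 0.0449 0.0523]
rail -1 3378 b [-0.0527 -0.0446 -0.0354]
base top 4451 a [-0.1371 -0.0584] b [-0.0276  0.0012  0.0304] z 0.08999443722284717 ((0.5444427728652954, -0.20214182138442993), (0.07976802438497543, 0.06022345647215843), 2.3242499828338623)
```

View pics/c1.png

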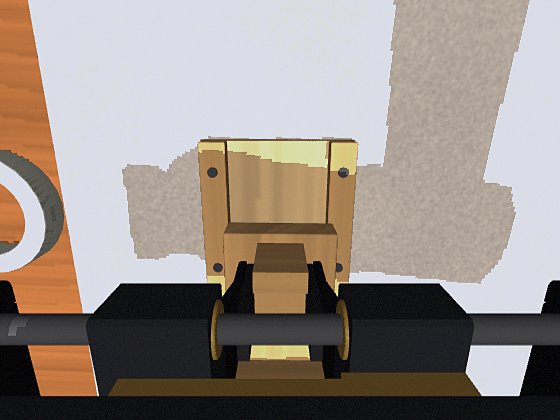

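The stand (heel edge at (280,228), upright at (280,265)) is centred between the rails (inner edges at columns 227 and 330). It sits about 1 mm to the left. I lower it.

Emit:
{"method": "play_rows", "body": {"commands": [[[0, -0.001, -0.015, 0, 0, 0, 1], [0, -0.001, -0.03, 0, 0, 0, 1], [0, -0.001, -0.042, 0, 0, 0, 1], [0, -0.001, -0.048, 0, 0, 0, 1], [0, -0.001, -0.051, 0, 0, 0, 1]]]}}

```text
time_s: 8.05
tcp_pos: [0.5273, -0.2053, 0.0464]
ee_rot: [[-0.999, -0.047, -0.0], [-0.047, 0.999, -0.0], [0.0, -0.0, -1.0]]
wrist_force: [0.8, 0.2, -0.7]
gripper_width: 0.274
```

Emit:
{"method": "play_rows", "body": {"commands": [[[0, 0, -0.001, 0, 0, 0, 1], [0, 0, -0.002, 0, 0, 0, 1], [0, 0, -0.003, 0, 0, 0, 1], [0, 0, -0.003, 0, 0, 0, 1], [0, 0, -0.003, 0, 0, 0, 1]]]}}

```text
time_s: 8.55
tcp_pos: [0.5273, -0.2054, 0.0438]
ee_rot: [[-0.999, -0.047, 0.0], [-0.047, 0.999, -0.0], [-0.0, -0.0, -1.0]]
wrist_force: [-0.3, -0.0, -1.7]
gripper_width: 0.277
```

Emit:
{"method": "play_rows", "body": {"commands": [[[0, 0, -0.001, 0, 0, 0, 1], [0, 0, -0.001, 0, 0, 0, 1], [0, 0, -0.001, 0, 0, 0, 1]]]}}

```text
time_s: 8.85
tcp_pos: [0.5272, -0.2054, 0.0426]
ee_rot: [[-0.999, -0.047, 0.0], [-0.047, 0.999, -0.0], [-0.0, -0.0, -1.0]]
wrist_force: [-0.5, 0.1, -1.0]
gripper_width: 0.278
```

Emit:
{"method": "play_rows", "body": {"commands": [[[0, 0, -0.0005, 0, 0, 0, 1], [0, 0, -0.001, 0, 0, 0, 1], [0, 0, -0.001, 0, 0, 0, 1], [0, 0, -0.001, 0, 0, 0, 1]]]}}

```text
time_s: 9.25
tcp_pos: [0.5272, -0.2054, 0.0425]
ee_rot: [[-0.999, -0.047, 0.0], [-0.047, 0.999, -0.0], [-0.0, -0.0, -1.0]]
wrist_force: [-1.3, 1.2, 5.7]
gripper_width: 0.274
```

```bash
python3 chk.py c2
```

```text
9.35 [ 0.5272 -0.2054  0.0425] 0.2818545968412055 [-2.3842  1.1941  5.4321]
[[-0.9989 -0.0471  0.0003]
 [-0.0471  0.9989 -0.0002]
 [-0.0003 -0.0002 -1.    ]]
tcp in jig -0.11496864552957106 -0.0010877353754429801 yaw 2.6980441011765044
rail 1 4541 b [0.0347 0.0432 0.0522]
rail -1 4552 b [-0.0526 -0.0437 -0.0352]
base top 4399 a [-0.1376 -0.059 ] b [-0.0287  0.0004  0.0293] z 0.03473121112137864 ((0.5441127419471741, -0.2034912407398224), (0.0799756869673729, 0.06022098287940025), 2.025059700012207)
```

View pics/c2s.png

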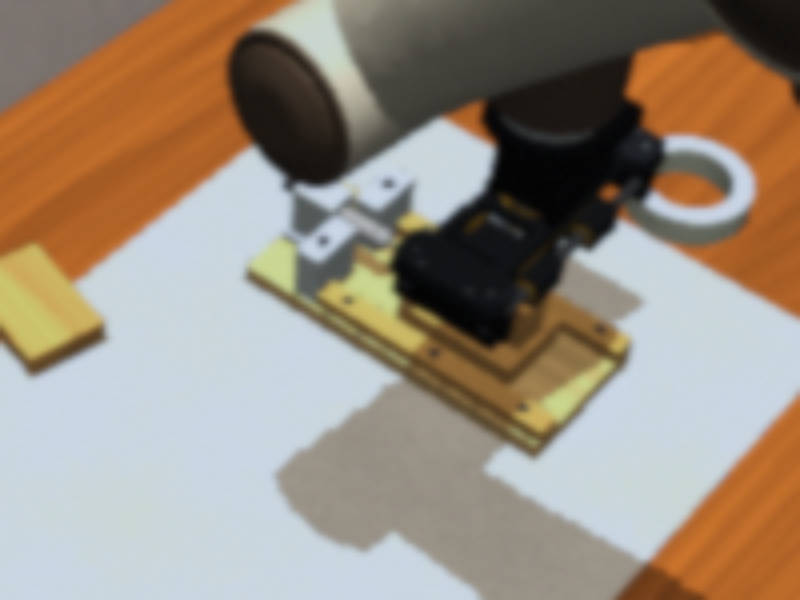

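The stand is down flat on the bed between the rails: its base top is at z 0.0347, there are 5.5 N of downforce, and the end board at (375,255) is still clear of the pin. Now I slide it.

Emit:
{"method": "play_rows", "body": {"commands": [[[0.004, 0, 0, 0, 0, 0, 1], [0.009, 0.0004, 0, 0, 0, 0, 1], [0.014, 0.0006, 0, 0, 0, 0, 1], [0.019, 0.0009, 0, 0, 0, 0, 1], [0.023, 0.0011, 0, 0, 0, 0, 1]]]}}

```text
time_s: 9.85
tcp_pos: [0.5494, -0.2047, 0.0425]
ee_rot: [[-0.999, -0.047, -0.002], [-0.047, 0.999, -0.001], [0.002, -0.0, -1.0]]
wrist_force: [-4.8, 0.8, 6.7]
gripper_width: 0.269
```

Emit:
{"method": "play_rows", "body": {"commands": [[[0.003, 0.0001, 0, 0, 0, 0, 1], [0.006, 0.0003, 0, 0, 0, 0, 1], [0.009, 0.0004, 0, 0, 0, 0, 1], [0.012, 0.0006, 0, 0, 0, 0, 1], [0.015, 0.0007, 0, 0, 0, 0, 1]]]}}

```text
time_s: 10.35
tcp_pos: [0.5587, -0.2044, 0.0424]
ee_rot: [[-0.999, -0.046, -0.014], [-0.046, 0.999, 0.0], [0.014, 0.001, -1.0]]
wrist_force: [-15.3, -1.5, 15.9]
gripper_width: 0.271
```

Emit:
{"method": "play_rows", "body": {"commands": [[[0.002, 0.0001, 0, 0, 0, 0, 1], [0.004, 0.0002, 0, 0, 0, 0, 1], [0.006, 0.0003, 0, 0, 0, 0, 1], [0.007, 0.0003, 0, 0, 0, 0, 1], [0.007, 0.0003, 0, 0, 0, 0, 1]]]}}

```text
time_s: 10.85
tcp_pos: [0.5643, -0.2042, 0.0424]
ee_rot: [[-0.999, -0.045, -0.017], [-0.045, 0.999, 0.0], [0.017, 0.001, -1.0]]
wrist_force: [-16.1, -1.8, 16.7]
gripper_width: 0.273
```

The wrist gives way about 1° in pitch (nose down) under the load. I'll counter that as I push on.

Emit:
{"method": "play_rows", "body": {"commands": [[[0, 0, 0.0003, 0, -0.006, 0, 1], [0, 0, 0.0006, 0, -0.012, 0, 1], [0.001, 0, 0.0006, 0, -0.018, 0, 1], [0.002, 0.0001, 0.0006, 0, -0.018, 0, 1], [0.003, 0.0001, 0.0006, 0, -0.018, 0, 1]]]}}

```text
time_s: 11.35
tcp_pos: [0.5659, -0.2042, 0.0424]
ee_rot: [[-0.999, -0.045, -0.002], [-0.045, 0.999, 0.001], [0.002, 0.001, -1.0]]
wrist_force: [-17.6, -1.1, 16.1]
gripper_width: 0.276
```

Emit:
{"method": "play_rows", "body": {"commands": [[[0.002, 0.0001, 0, 0, 0, 0, 1], [0.004, 0.0002, 0, 0, 0, 0, 1], [0.004, 0.0002, 0, 0, 0, 0, 1], [0.004, 0.0002, 0, 0, 0, 0, 1]]]}}

```text
time_s: 11.75
tcp_pos: [0.5696, -0.204, 0.0424]
ee_rot: [[-0.999, -0.045, -0.003], [-0.045, 0.999, 0.001], [0.003, 0.001, -1.0]]
wrist_force: [-17.4, -1.1, 16.0]
gripper_width: 0.275
```

Emit:
{"method": "play_rows", "body": {"commands": [[[0.001, 0, 0.0006, 0, 0, 0, 1], [0.002, 0.0001, 0.001, 0, 0, 0, 1], [0.003, 0.0001, 0.001, 0, 0, 0, 1], [0.004, 0.0002, 0.001, 0, 0, 0, 1], [0.004, 0.0002, 0.001, 0, 0, 0, 1]]]}}

```text
time_s: 12.25
tcp_pos: [0.5734, -0.2037, 0.0424]
ee_rot: [[-0.999, -0.045, -0.003], [-0.045, 0.999, 0.001], [0.003, 0.001, -1.0]]
wrist_force: [-16.3, -1.3, 11.8]
gripper_width: 0.274
```

Emit:
{"method": "play_rows", "body": {"commands": [[[0.001, 0, 0, 0, 0, 0, 1], [0.002, 0.0001, 0, 0, 0, 0, 1], [0.002, 0.0001, 0, 0, 0, 0, 1]]]}}

```text
time_s: 12.55
tcp_pos: [0.5751, -0.2036, 0.0424]
ee_rot: [[-0.999, -0.044, -0.004], [-0.044, 0.999, 0.001], [0.004, 0.001, -1.0]]
wrist_force: [-17.5, -2.5, 13.5]
gripper_width: 0.273
```

Emit:
{"method": "play_rows", "body": {"commands": [[[0.001, 0, 0, 0, 0, 0, 1], [0.002, 0.0001, 0, 0, 0, 0, 1], [0.002, 0.0001, 0, 0, 0, 0, 1]]]}}

```text
time_s: 12.85
tcp_pos: [0.5764, -0.2036, 0.0424]
ee_rot: [[-0.999, -0.044, -0.005], [-0.044, 0.999, 0.001], [0.005, 0.001, -1.0]]
wrist_force: [-18.4, -2.1, 14.0]
gripper_width: 0.272
```

Emit:
{"method": "play_rows", "body": {"commands": [[[0.001, 0, 0, 0, 0, 0, 1], [0.002, 0.0001, 0, 0, 0, 0, 1], [0.002, 0.0001, 0, 0, 0, 0, 1], [0.002, 0.0001, 0, 0, 0, 0, 1]]]}}

```text
time_s: 13.25
tcp_pos: [0.5763, -0.2035, 0.0424]
ee_rot: [[-0.999, -0.044, -0.01], [-0.044, 0.999, 0.002], [0.01, 0.002, -1.0]]
wrist_force: [-22.3, -1.5, 17.0]
gripper_width: 0.272
```

Emit:
{"method": "play_rows", "body": {"commands": [[[0.001, 0, 0, 0, 0, 0, 1], [0.002, 0.0001, 0, 0, 0, 0, 1], [0.002, 0.0001, 0, 0, 0, 0, 1], [0.002, 0.0001, 0, 0, 0, 0, 1]]]}}

```text
time_s: 13.65
tcp_pos: [0.5764, -0.2035, 0.0424]
ee_rot: [[-0.999, -0.044, -0.014], [-0.044, 0.999, 0.002], [0.014, 0.002, -1.0]]
wrist_force: [-25.7, -2.3, 20.2]
gripper_width: 0.273
```

The TCP has stopped at x 0.5764 and the push is rising, so the board is on the stop. I level the pitch and ease the downforce while keeping the push on.

Emit:
{"method": "play_rows", "body": {"commands": [[[0, 0, 0.0003, 0, -0.005, 0, 1], [0, 0, 0.0006, 0, -0.01, 0, 1], [0.001, 0, 0.0008, 0, -0.015, 0.001, 1], [0.001, 0, 0.0008, 0, -0.016, 0.002, 1], [0.001, 0, 0.0008, 0, -0.016, 0.002, 1]]]}}

```text
time_s: 14.15
tcp_pos: [0.5767, -0.2035, 0.0424]
ee_rot: [[-0.999, -0.045, 0.0], [-0.045, 0.999, 0.002], [-0.001, 0.002, -1.0]]
wrist_force: [-25.2, -2.2, 18.1]
gripper_width: 0.274
```

```bash
python3 chk.py c3
python3 - <<'E'
import cv2
a=cv2.imread("pics/c3.png")[:, :]; b=cv2.imread("pics/c3s.png")
cv2.imwrite("pics/c3m.png",cv2.hconcat([cv2.resize(a,(400,300)),cv2.resize(b,(400,300))]))
E
```

```text
14.25 [ 0.5767 -0.2035  0.0424] 0.2703768840741409 [-25.9927  -2.3673  18.843 ]
[[-0.999  -0.045   0.0004]
 [-0.045   0.999   0.0022]
 [-0.0005  0.0022 -1.    ]]
tcp in jig -0.06547204513608841 -0.0014748079185779807 yaw 2.576832795486256
rail 1 8605 b [0.0347 0.0433 0.0522]
rail -1 8635 b [-0.0526 -0.0438 -0.0352]
base top 4388 a [-0.0886 -0.0101] b [-0.0293 -0.0005  0.0288] z 0.03476462723341102 ((0.5929442048072815, -0.20173068344593048), (0.08008671551942825, 0.060161564499139786), 2.2263169288635254)
```

View pics/c3m.png

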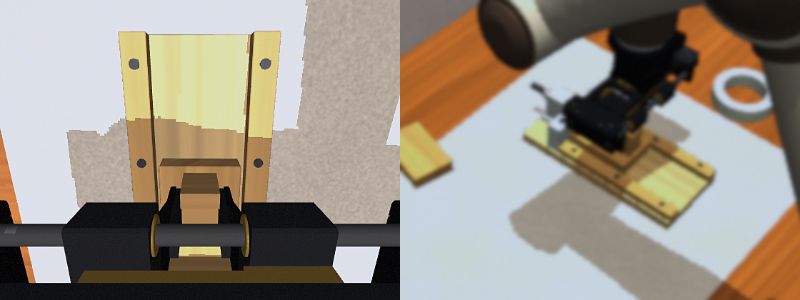

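The board is at the stop: the heel moved 49.0 mm and the TCP 49.5 mm, and the base lies flat between the rails (left panel, heel at (200,160)). I add a little push and hold for over two seconds.

Emit:
{"method": "play_rows", "body": {"commands": [[[0.001, 0, 0, 0, -0.003, 0, 1], [0.002, 0.0001, 0.0004, 0, -0.006, 0.001, 1], [0.002, 0.0001, 0.0004, 0, -0.006, 0.001, 1], [0.002, 0.0001, 0.0004, 0, -0.006, 0.001, 1], [0.002, 0.0001, 0.0004, 0, -0.006, 0.001, 1]]]}}

```text
time_s: 14.75
tcp_pos: [0.5768, -0.2035, 0.0423]
ee_rot: [[-0.999, -0.045, 0.002], [-0.045, 0.999, 0.003], [-0.002, 0.003, -1.0]]
wrist_force: [-28.6, -3.7, 19.1]
gripper_width: 0.274
```

Emit:
{"method": "play_rows", "body": {"commands": [[[0, 0, 0, 0, 0, 0, 1], [0, 0, 0, 0, 0, 0, 1], [0, 0, 0, 0, 0, 0, 1], [0, 0, 0, 0, 0, 0, 1], [0, 0, 0, 0, 0, 0, 1]]]}}

```text
time_s: 15.25
tcp_pos: [0.5768, -0.2035, 0.0423]
ee_rot: [[-0.999, -0.045, 0.002], [-0.045, 0.999, 0.003], [-0.002, 0.003, -1.0]]
wrist_force: [-28.7, -3.0, 19.4]
gripper_width: 0.27
```

Emit:
{"method": "play_rows", "body": {"commands": [[[0, 0, 0, 0, 0, 0, 1], [0, 0, 0, 0, 0, 0, 1], [0, 0, 0, 0, 0, 0, 1], [0, 0, 0, 0, 0, 0, 1], [0, 0, 0, 0, 0, 0, 1]]]}}

```text
time_s: 15.75
tcp_pos: [0.5768, -0.2035, 0.0423]
ee_rot: [[-0.999, -0.045, 0.002], [-0.045, 0.999, 0.003], [-0.002, 0.003, -1.0]]
wrist_force: [-28.0, -3.1, 19.4]
gripper_width: 0.271
```

Emit:
{"method": "play_rows", "body": {"commands": [[[0, 0, 0, 0, 0, 0, 1], [0, 0, 0, 0, 0, 0, 1], [0, 0, 0, 0, 0, 0, 1], [0, 0, 0, 0, 0, 0, 1], [0, 0, 0, 0, 0, 0, 1]]]}}

```text
time_s: 16.25
tcp_pos: [0.5768, -0.2035, 0.0423]
ee_rot: [[-0.999, -0.045, 0.002], [-0.045, 0.999, 0.003], [-0.002, 0.003, -1.0]]
wrist_force: [-29.0, -3.3, 19.9]
gripper_width: 0.272
```

Emit:
{"method": "play_rows", "body": {"commands": [[[0, 0, 0, 0, 0, 0, 1], [0, 0, 0, 0, 0, 0, 1], [0, 0, 0, 0, 0, 0, 1], [0, 0, 0, 0, 0, 0, 1], [0, 0, 0, 0, 0, 0, 1]]]}}

```text
time_s: 16.75
tcp_pos: [0.5768, -0.2035, 0.0423]
ee_rot: [[-0.999, -0.045, 0.002], [-0.045, 0.999, 0.003], [-0.002, 0.003, -1.0]]
wrist_force: [-28.4, -3.4, 20.0]
gripper_width: 0.273
```

Emit:
{"method": "play_rows", "body": {"commands": [[[0, 0, 0, 0, 0, 0, 1], [0, 0, 0, 0, 0, 0, 1], [0, 0, 0, 0, 0, 0, 1], [0, 0, 0, 0, 0, 0, 1], [0, 0, 0, 0, 0, 0, 1]]]}}

```text
time_s: 17.25
tcp_pos: [0.5768, -0.2035, 0.0423]
ee_rot: [[-0.999, -0.045, 0.002], [-0.045, 0.999, 0.003], [-0.002, 0.003, -1.0]]
wrist_force: [-28.9, -2.7, 19.2]
gripper_width: 0.276
```

```bash
python3 chk.py c4
```

```text
17.35 [ 0.5768 -0.2035  0.0423] 0.2726586232034297 [-28.8059  -3.9785  19.0456]
[[-0.999  -0.0454  0.0022]
 [-0.0454  0.999   0.0027]
 [-0.0024  0.0025 -1.    ]]
tcp in jig -0.06536457699091479 -0.0014869997325345282 yaw 2.6033484266748115
rail 1 8659 b [0.0347 0.0432 0.0521]
rail -1 8654 b [-0.0526 -0.0437 -0.0352]
base top 4389 a [-0.0887 -0.0102] b [-0.0293 -0.0005  0.0287] z 0.03475556767177404 ((0.5929149389266968, -0.20176191627979279), (0.08003468811511993, 0.060051288455724716), 2.3803114891052246)
```

Everything is steady, so I hand it in.

```bash
python3 -c "
from station import r
print(r.finish_job())"
```

```text
the job is handed in; nothing more can be done
None
```

I gripped the stand by its upright and set it down flat between the rails, about 28 mm short of the plunger. I then slid it 49 mm along the bed to the metal stop and pressed it there for over 2.5 s. I handed the job in at 17.35 s, still gripping and pushing.

**Last checks:**
- **Push:** the arm's position held steady with about 29 N of push (plunger, friction and stop together) and 19 N of downforce. The opening stayed at 24 mm, so the grip held.
- **Seating:** the base lay flat on the bed (its top at z 0.035). It was centred within about 1 mm and in line with the jig to about 0.3°, which is near the limit of what I could measure.
- **Stop contact:** I inferred this from the halted motion, the rising force and the heel's position; I did not see the end board's face against the cheeks. The heel measured 89 mm before the stop face, where 90 mm was expected, which is within calibration error.

While sliding, the wrist gave way by about 1° in pitch under the load. I corrected it, and it was level within about 0.2° at the end.

I did not touch the spare block, the bottle or the tape ring.

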